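Pull-test a glued counter mount

ROBOT

A 6-joint arm with a two-finger parallel gripper is mounted at the origin on a cart in front of the work surface, level with it; the furniture and walls round the work are solid. World frame = base frame: x ahead of the robot, y to its left, z up, the work surface at z = 0. Lengths are in m, angles in degrees, forces in N, time in s.
With the tool pointing down it reaches from about 0.4 to 0.825 m from the base axis. Payload 7 kg.
Tool frame: the origin (TCP) lies between the finger pads; the fingertips stand 19 mm ahead of it and the grasp point (between the pads) is the TCP; z points along the fingers, y is the line along which they close (so a half turn about z gives the same grasp; the last joint's range is limited). The gripper opens to 88 mm and grips with 3 to 60 N. Pads are 19 mm wide; open, the fingers measure 130 mm over their backs; the gripper's body (78 mm by 193 mm) begins 47 mm behind the grasp point.
Start: joints at [-55.056, 20.546, 0.682, 0, -70.136, -16.507], TCP at [0.213, -0.64, 0.246] pointing down, gripper open.
Joint ranges: [-176.03, 176.03], [-82.01, 121.73], [-58.28, 71.71], [-173.87, 95.51], [-174.79, -0.11], [-173.66, 173.66]. Speed limits (degrees/s): [136.94, 136.94, 172.46, 180, 180, 180].

INTERFACE

Orientations are given as [roll, pitch, yaw] about the fixed x, y, z axes, in that order (R = Rz(yaw) Ry(pitch) Rx(roll)).
In Python, from plant import get_obs, snapshot, close_job, spot_in, spot_point gives the robot as it stands.
- The arm moves only by the tool play_rows, never from a script. Its argument "plan" is a list of rows, each a list of 6 numbers: the shift along the tool's x, y, z in cm, then the turn, a rotation vector about the tool's x, y, z in degrees. A call has 1 to 20 rows; each row shifts and turns the commanded pose from where the row before left it, along the tool's axes as they then stand; what a row does not reach is not made up. A row lasts 1/12 s, in which the tool goes at most 41.7 mm and 7.16 degrees, less where a joint would pass 70% of its speed; a pose out of reach is approached as far as the arm can. A call is refused whole if a number of a shift passes 4.17 or a number of a turn 7.16, either way. A call with a gripper value outside its range is refused whole. "grip" is the finger opening in cm, from 0 to 8.76, set as the call begins (left out, the last holds). The fingers move at their own pace and stop on an object; the grip force is fixed at half the most. Time passes only in rows, so rows that do not move let the fingers close. It gives the time, the measured TCP pose, the force, the opening and the grip force at its end, in the units of the state.
- get_obs(): the state, without advancing time (a new reading comes with each control period).
- snapshot(name): name is "side" or "top"; returns a dict with "frame" (480x640x3 uint8, red, green, blue), "fx", "fy", "cx", "cy" (pixels), "position" and "attitude" of the camera in the world. Camera axes: x right, y down, z forward; pixel columns grow to the right and rows downward; lengths in m; the calibration is good to about 2 mm. A picture is of the moment at which its call begins. There is no depth.
- close_job(): hands the job in; it is judged then, once.
Trained networks look in the newest picture that a camera, given by its name, has taken for a name from the list of things; names that differ only in an ending like _2 or _b are one class to them, and where a whole thing is asked for, a point or a joint stands for the part that bears it (a point fixed in the world has none). Each returns a list of dicts, best first, with "score" (0 to 1); they miss things now and then, are a little off and sometimes report something else, mostly with a low value. They report only what shows in the picture. A call takes as long as a camera call. They do not tell look-alikes from the thing itself.
- spot_in(camera, thing): "position" ([x, y, z] in m, in world coordinates, good to about 4 mm: the middle of the surface that is visible of it).
- spot_point(camera, thing): "position" ([x, y, z] in m, in world coordinates, good to about 4 mm: a listed point, or the origin of a listed thing).
The state is a dict: "clock": time; "joint_pos": joint angles; "qvel": joint speeds; "tau": joint torques, N m; "tool_pos": TCP position; "orientation": TCP orientation; "force": force on the tool from outside, world axes, zero at the start; "moment": the same for the moment, N m; "opening": finger opening in m; "gripper_force": force on a finger pad.
Only numpy, scipy, OpenCV 4.12 (cv2) and the standard library are available. Lean on these libraries where they do the work, as an engineer would, in place of code of your own. Each camera call takes 0.05 s, during which the arm holds its last target. There are 200 camera calls.

TASK

Two steel mounts are freshly glued to the counter, each with a spring pull gauge on top. Prove that the one with the green collar holds: pull its black knob straight up until the yellow band shows on the stem but no red, hold it there for about two seconds, then ease the knob all the way back down and let go. The glue under the orange collar is still curing, so do not disturb that one, and leave the red jam jar standing where it is.

Things in the scene. Friction and masses are not known exactly. Their poses are not given: they have to be found in the camera images.
- pull_green (a joint): Travel (m) of the pull gauge on the green-collared mount: 0 = knob down, grows as it is pulled straight up, stop at 0.055. Damped spring: 2 N to start, then 4 N per 10 mm; returns fast by itself if let go. White stem shows up to 20 mm, then the yellow band (from 10 N), from 40 mm the red (18 N, too much). Aim at 30 mm, 14 N.
- knob_green (a point): Grip point of the green-collared gauge: on its vertical axis, 86 mm over the counter when down; rises with the knob. Round black knob: grip 30 mm dia. from 22 below to 20 mm above this point, then a cap 40 mm dia., top 28 mm above it. Below, fixed to the counter: tube 26 mm dia. up to 62 mm (ring 29 mm), green collar 48 mm dia. at 8 to 24 mm, steel foot 70 mm dia., 8 mm high.
- knob_orange (a point): Same point on the knob of the other, otherwise identical mount and gauge, which has an orange collar: glue still curing, leave alone. Its knob rises as easily.
- red_jar: Small round jar of red jam with a tan lid, 59 mm in diameter, 66 mm high, loose on the counter; origin at the centre of its underside, z up. A bystander.
Things that resemble listed ones, but are neither listed nor needed, are in the scene too. What is shaped like the part that bears pull_green but blue or turquoise is not meant.

How it is judged:
By the outcome, as a careful person would: the job done as asked, in the order asked, and still so for the second after the job is handed in, with the robot touching nothing.
It also fails if it takes over 32 s, if anything falls off the work surface, if the arm or the gripper's body presses on something with over 40 N, if the wrist force passes 120 N, or if a joint passes its speed limit or range.

## Working session

There is one attempt and no reset: what is moved stays moved. The work goes in short steps, Python scripts to look and compute and a tool call to move; the robot and the scene stay as the last step left them, time stands still between calls to the robot, and variables do not carry over. Pictures are saved under pics/ and viewed, at most 10 in all, crops included, and the job is handed in when it is done.

Besides the shell and the picture viewer there is one more tool, called after ">>>" in YAML: its name, and indented under it one key for each argument. play_rows: Moves the arm, as the interface text tells. Its arguments: {"type":"object","properties":{"plan":{"type":"array","items":{"type":"array","items":{"type":"number"}}},"grip":{"type":"number"}},"required":["plan"]}

```bash
mkdir -p pics; python3 - <<'E'
from plant import *
import cv2,numpy as np
ims=[]
for c in("side","top"):
    s=snapshot(c); cv2.imwrite(f"pics/{c}0.png",s["frame"][:,:,::-1])
    print(c,s["fx"],s["cx"],s["cy"],np.round(s["position"],3),s["attitude"])
    for t in("knob_green","knob_orange","red_jar"):
        for f in(spot_point,spot_in):
            print(f.__name__,t,[(np.round(d["position"],3).tolist(),round(d["score"],2)) for d in f(c,t)])
o=get_obs();print(o["clock"],o["tool_pos"],o["orientation"],o["force"])
E
```

```text
side 441.8437358224875 323.93842931887076 240.00203520282818 [0.461 0.547 0.624] [-128.15837952   -0.32970121 -176.25345139]
call knob_green [([0.432, 0.014, 0.088], 0.91), ([0.445, -0.252, 0.085], 0.86), ([0.464, -0.1, 0.087], 0.84), ([0.545, 0.183, 0.089], 0.51)]
call knob_green [([0.466, -0.089, 0.114], 0.69), ([0.448, -0.242, 0.1], 0.68)]
call knob_orange [([0.546, 0.184, 0.085], 0.81)]
call knob_orange [([0.545, 0.191, 0.113], 0.79)]
call red_jar [([0.426, -0.418, -0.002], 0.84)]
call red_jar [([0.42, -0.401, 0.049], 0.74)]
top 510.5451134994433 319.2065750899057 247.82943513184932 [ 0.465 -0.11   1.181] [-177.60629007   -1.1400007   -90.00800378]
call knob_green [([0.468, -0.104, 0.088], 0.85), ([0.449, -0.253, 0.087], 0.76), ([0.427, 0.009, 0.088], 0.55)]
call knob_green [([0.45, -0.254, 0.114], 0.8), ([0.429, 0.012, 0.115], 0.79), ([0.467, -0.105, 0.114], 0.51)]
call knob_orange [([0.551, 0.183, 0.088], 0.59)]
call knob_orange [([0.47, -0.1, 0.114], 0.65), ([0.545, 0.181, 0.113], 0.57)]
call red_jar [([0.43, -0.413, 0.004], 0.83), ([0.466, -0.104, 0.088], 0.44)]
call red_jar [([0.43, -0.411, 0.065], 0.58), ([0.548, 0.181, 0.113], 0.53)]
0.7 [ 0.21346805 -0.64032806  0.24557965] [-1.79998537e+02  7.96549913e-04 -1.61561239e+02] [-0.21268599 -0.14212379  0.01344014]
```

View pics/side0.png

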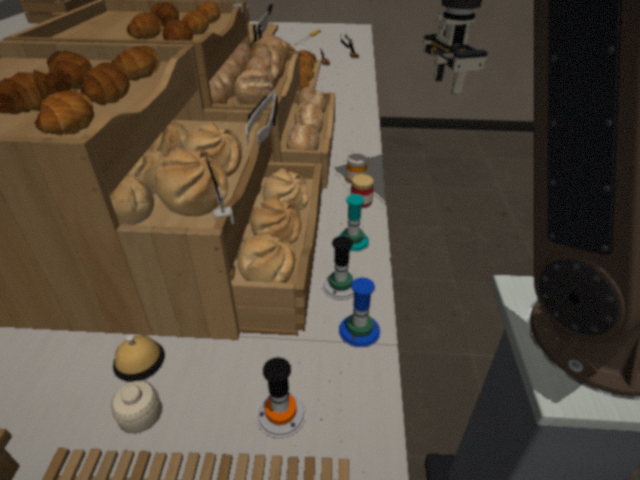

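View pics/top0.png

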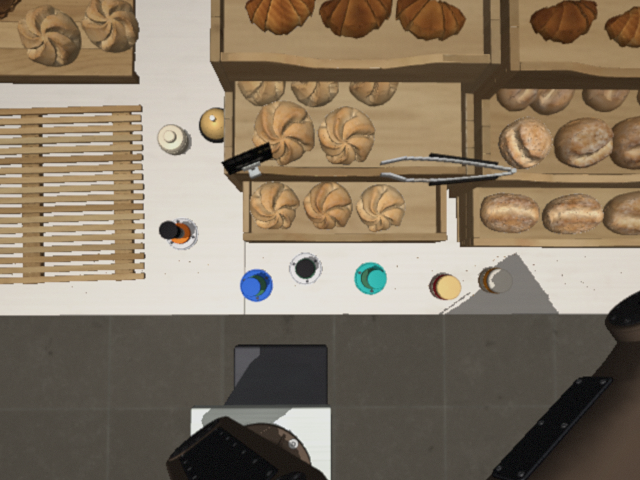

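Candidates for knob_green:
- Black knob with green collar: side (342,265), top (305,267), about (0.466, -0.102). This fits the description.
- Blue: side (361,310), top (256,285).
- Turquoise: side (355,220), top (371,278).
- Black knob with orange collar: side (278,395), top (178,232). Not to be touched.

The jar is at side (362,190), top (446,287). I'll check my choice in one close crop.

```bash
python3 - <<'E'
import cv2
a=cv2.imread("pics/side0.png")[200:360,240:420]
cv2.imwrite("pics/crop0.png",cv2.resize(a,None,fx=3.5,fy=3.5,interpolation=2))
E
```

```text
(no output)
```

View pics/crop0.png

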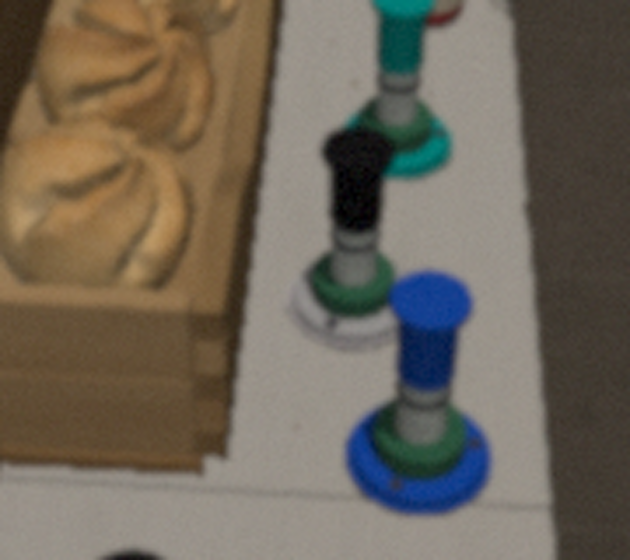

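The crop shows the black knob at (358,180), with a green collar on a steel foot, between turquoise (400,60) and blue (425,340). The choice holds, so I'll travel over at height.

>>> play_rows:
  plan:
    - [-2.05,2.15,0.1,0,0,0]
    - [-2.05,2.15,0.1,0,0,0]
    - [-2.05,2.15,0.1,0,0,0]
    - [-2.05,2.15,0.1,0,0,0]
    - [-2.05,2.15,0.1,0,0,0]
    - [-2.05,2.15,0.1,0,0,0]
    - [-2.05,2.15,0.1,0,0,0]
    - [-2.05,2.15,0.1,0,0,0]
    - [-2.05,2.15,0.1,0,0,0]
    - [-2.05,2.15,0.1,0,0,0]
    - [-2.05,2.15,0.1,0,0,0]
    - [-2.05,2.15,0.1,0,0,0]
    - [-2.05,2.15,0.1,0,0,0]
    - [-2.05,2.15,0.1,0,0,0]
    - [-2.05,2.15,0.1,0,0,0]
    - [-2.05,2.15,0.1,0,0,0]
    - [-2.05,2.15,0.1,0,0,0]
    - [-2.05,2.15,0.1,0,0,0]
    - [-2.05,2.15,0.1,0,0,0]
    - [-2.05,2.15,0.1,0,0,0]
  grip: 8.7

```text
clock: 2.37
tool_pos: [0.4669, -0.1013, 0.2259]
orientation: [-180.0, 0.1, -161.5]
force: [1.5, -1.3, -0.0]
opening: 0.087
gripper_force: 0.0
```

>>> play_rows:
  plan:
    - [0,0,0,0,0,4.6]
    - [0,0,0,0,0,4.6]
    - [0,0,0,0,0,4.6]
    - [0,0,0,0,0,4.6]
    - [0,0,0,0,0,0]
    - [0,0,0,0,0,0]

```text
clock: 2.87
tool_pos: [0.4664, -0.1027, 0.2257]
orientation: [180.0, 0.0, -179.8]
force: [-0.0, -0.1, -0.2]
opening: 0.0874
gripper_force: 0.0
```

```bash
python3 - <<'E'
from plant import *
import cv2,numpy as np
for c in("side","top"):
    s=snapshot(c); cv2.imwrite(f"pics/{c}1.png",s["frame"][:,:,::-1])
    for f in(spot_point,):
        print(c,[(np.round(d["position"],4).tolist(),round(d["score"],2)) for d in f(c,"knob_green")])
o=get_obs();print(o["clock"],o["tool_pos"],o["orientation"],o["force"],o["joint_pos"])
E
```

```text
side [([0.4443, -0.2546, 0.0849], 0.82), ([0.4291, 0.0141, 0.0887], 0.61)]
top [([0.4475, -0.2521, 0.0883], 0.58)]
3.0667 [ 0.46639807 -0.10281121  0.22562259] [ 1.79997548e+02  8.82161311e-03 -1.79883679e+02] [ 0.77338075  0.32066786 -0.2869584 ] [ 1.12460868e+01  2.54175929e+00 -2.51081979e+01 -7.93570964e-04
 -6.23409138e+01 -1.01129397e+02]
```

View pics/side1.png

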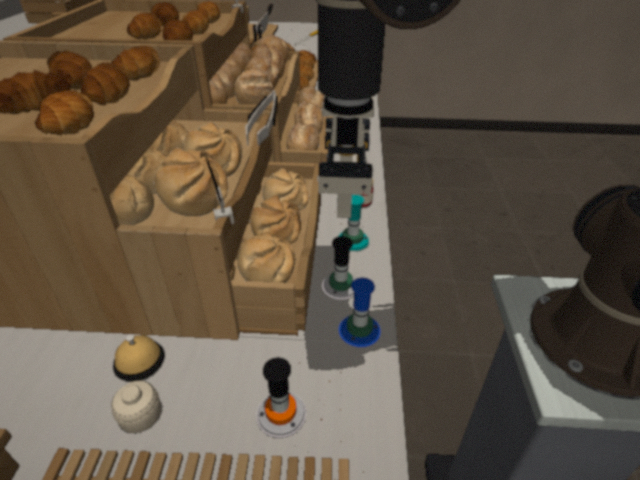

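The gripper hangs above the green-collared knob at (342,265) and the neighbours are clear. Next I'll refine the knob axis by pixel, using the first pictures.

```bash
python3 - <<'E'
from plant import *
import cv2,numpy as np
from scipy.spatial.transform import Rotation as R
from scipy.optimize import least_squares
res={}
for c,(u,v) in dict(side=(342,262),top=(305,267)).items():
    s=snapshot(c);M=R.from_euler("xyz",s["attitude"],degrees=True).as_matrix()
    pr=lambda P,s=s,M=M:(lambda q:np.c_[s["fx"]*q[:,0]/q[:,2]+s["cx"],s["fy"]*q[:,1]/q[:,2]+s["cy"]])((np.atleast_2d(P)-s["position"])@M)
    m=(cv2.imread(f"pics/{c}0.png").max(2)<50).astype(np.uint8)
    n,l,st,_=cv2.connectedComponentsWithStats(m);k=l[v,u];b=(l==k).astype(np.uint8);print(c,st[k])
    res[c]=(pr,b)
t=np.linspace(0,2*np.pi,40)
def sil(pr,x,y):
    pts=[]
    for r,zs in((.015,(.064,.106)),(.02,(.106,.114))):
        P=np.vstack([np.c_[x+r*np.cos(t),y+r*np.sin(t),0*t+z] for z in zs]);pts.append(cv2.convexHull((pr(P)*16).astype(np.int32)))
    im=np.zeros((480,640),np.uint8)
    for p in pts: cv2.fillConvexPoly(im,p,1,shift=4)
    return im
for cs in(["side"],["top"],["side","top"]):
    best=max((np.mean([(lambda a,b:(a&b).sum()/(a|b).sum())(sil(res[c][0],x,y),res[c][1]) for c in cs]),x,y) for x in np.arange(.456,.477,.001) for y in np.arange(-.112,-.092,.001))
    print(cs,np.round(best,3))
E
```

```text
side [333 236  21  31 431]
top [296 259  19  18 249]
['side'] [ 0.757  0.466 -0.101]
['top'] [ 0.79   0.469 -0.102]
['side', 'top'] [ 0.77   0.467 -0.103]
```

>>> play_rows:
  plan:
    - [0,0,1.2,0,0,0]
    - [0,0,1.2,0,0,0]
    - [0,0,1.2,0,0,0]
    - [0,0,1.2,0,0,0]
    - [0,0,1.2,0,0,0]
    - [0,0,1.2,0,0,0]
    - [0,0,1.2,0,0,0]
    - [0,0,1.2,0,0,0]
    - [0,0,1.0,0,0,0]
    - [0,0,1.0,0,0,0]
    - [0,0,1.0,0,0,0]
    - [0,0,0.8,0,0,0]
    - [0,0,0.6,0,0,0]
    - [0,0,0,0,0,0]
    - [0,0,0,0,0,0]

```text
clock: 4.42
tool_pos: [0.4664, -0.1028, 0.0855]
orientation: [-180.0, -0.0, -179.9]
force: [0.6, 0.1, 0.3]
opening: 0.0871
gripper_force: 0.0
```

```bash
python3 - <<'E'
from plant import *
import cv2
s=snapshot("side")["frame"][150:350,240:440,::-1]
cv2.imwrite("pics/side2.png",cv2.resize(s,None,fx=3,fy=3,interpolation=2))
E
```

```text
(no output)
```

View pics/side2.png

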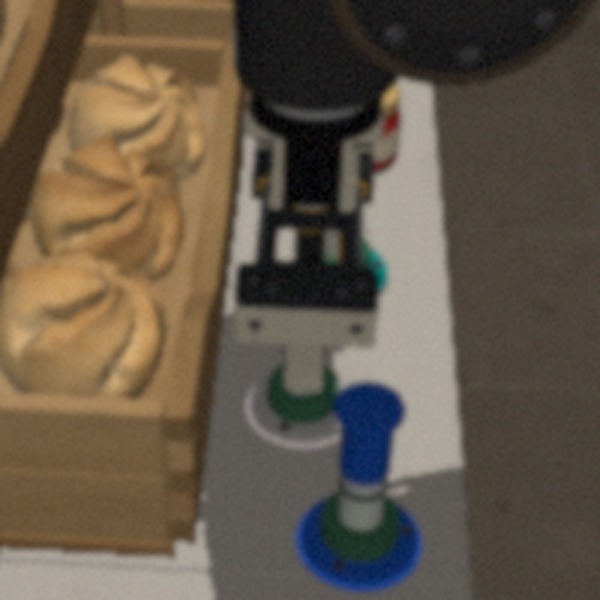

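The picture shows the near finger at (305,320) in front of the knob, with the green collar and steel foot below it at (303,400). The blue gauge is clear, so I'll close.

>>> play_rows:
  plan:
    - [0,0,0,0,0,0]
    - [0,0,0,0,0,0]
    - [0,0,0,0,0,0]
    - [0,0,0,0,0,0]
    - [0,0,0,0,0,0]
    - [0,0,0,0,0,0]
    - [0,0,0,0,0,0]
    - [0,0,0,0,0,0]
    - [0,0,0,0,0,0]
    - [0,0,0,0,0,0]
  grip: 2.0

```text
clock: 5.3
tool_pos: [0.4666, -0.1015, 0.0857]
orientation: [179.9, 0.0, -180.0]
force: [-2.0, 11.3, 4.0]
opening: 0.0379
gripper_force: 30.0
```

>>> play_rows:
  plan:
    - [0,0,0,0,0,0]
    - [0,0,0,0,0,0]
    - [0,0,0,0,0,0]

```text
clock: 5.55
tool_pos: [0.4666, -0.1015, 0.0856]
orientation: [179.9, 0.0, -180.0]
force: [-2.8, 10.6, 3.5]
opening: 0.0376
gripper_force: 30.0
```

```bash
python3 - <<'E'
from plant import *
o=get_obs();print(o["clock"],o["force"],o["moment"],o["opening"],o["gripper_force"],o["tool_pos"])
E
```

```text
5.55 [-2.82930166 10.61358698  3.52274998] [3.54858037 0.78700693 0.02514297] 0.037564185925056275 30.000305569701595 [ 0.46660635 -0.10148558  0.08564877]
```

```bash
python3 - <<'E'
from plant import *
import cv2
s=snapshot("side")["frame"][210:310,280:400,::-1]
cv2.imwrite("pics/side3.png",cv2.resize(s,None,fx=6,fy=6,interpolation=2))
E
```

```text
(no output)
```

View pics/side3.png

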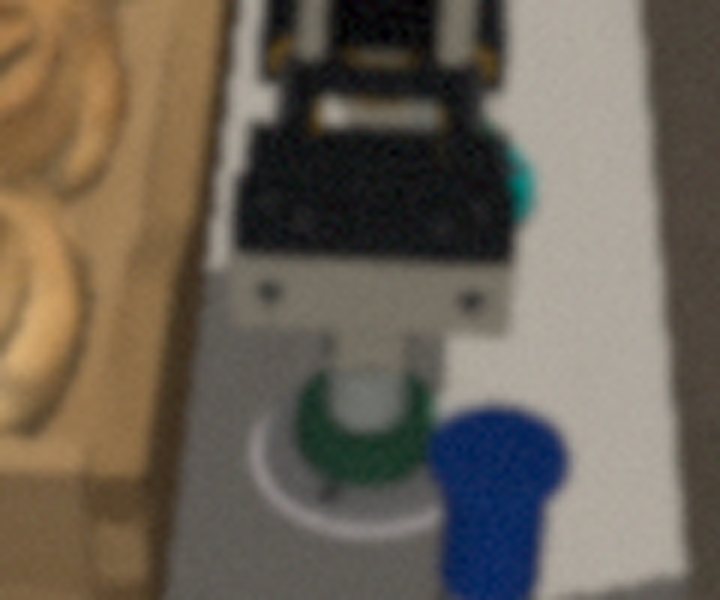

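The opening stopped at 38 mm instead of 30 mm, so the pads are catching the 40 mm cap. The picture shows finger hardware at (370,290), level with it. I'll reopen, go 5 mm lower, shift 1.5 mm toward the knob and close again.

>>> play_rows:
  plan:
    - [0,0,0,0,0,0]
    - [0,0,0,0,0,0]
    - [0,0,0,0,0,0]
    - [0,0.1,0.2,0,0,0]
    - [0,0.05,0.3,0,0,0]
    - [0,0,0,0,0,0]
  grip: 6.5

```text
clock: 6.1
tool_pos: [0.466, -0.1013, 0.0799]
orientation: [-180.0, -0.1, -180.0]
force: [-0.9, 0.0, -0.3]
opening: 0.0645
gripper_force: 0.0
```

>>> play_rows:
  plan:
    - [0,0,0,0,0,0]
    - [0,0,0,0,0,0]
    - [0,0,0,0,0,0]
    - [0,0,0,0,0,0]
    - [0,0,0,0,0,0]
    - [0,0,0,0,0,0]
    - [0,0,0,0,0,0]
    - [0,0,0,0,0,0]
    - [0,0,0,0,0,0]
  grip: 2.0

```text
clock: 6.85
tool_pos: [0.4664, -0.1011, 0.0804]
orientation: [180.0, -0.0, -180.0]
force: [0.6, 2.4, -2.8]
opening: 0.0307
gripper_force: 28.9
```

The grip is now on the 30 mm barrel. Pulling up slowly.

>>> play_rows:
  plan:
    - [0,0,-0.2,0,0,0]
    - [0,0,-0.2,0,0,0]
    - [0,0,-0.2,0,0,0]
    - [0,0,-0.2,0,0,0]
    - [0,0,-0.2,0,0,0]
    - [0,0,-0.2,0,0,0]
    - [0,0,-0.2,0,0,0]
    - [0,0,-0.2,0,0,0]
    - [0,0,-0.2,0,0,0]
    - [0,0,-0.2,0,0,0]
    - [0,0,-0.2,0,0,0]
    - [0,0,-0.2,0,0,0]
    - [0,0,-0.2,0,0,0]
    - [0,0,-0.2,0,0,0]
    - [0,0,-0.2,0,0,0]
    - [0,0,0,0,0,0]

```text
clock: 8.18
tool_pos: [0.4662, -0.1012, 0.1105]
orientation: [180.0, -0.0, -180.0]
force: [3.6, 3.8, -14.8]
opening: 0.0308
gripper_force: 30.3
```

```bash
python3 - <<'E'
from plant import *
import cv2
s=snapshot("side")["frame"][210:310,280:400,::-1]
cv2.imwrite("pics/side4.png",cv2.resize(s,None,fx=6,fy=6,interpolation=2))
o=get_obs();print(o["clock"],o["force"],o["opening"],o["tool_pos"])
E
```

```text
8.2333 [  3.75640943   4.14730667 -14.50025397] 0.030641403720961132 [ 0.4662338  -0.10113396  0.11031387]
```

View pics/side4.png

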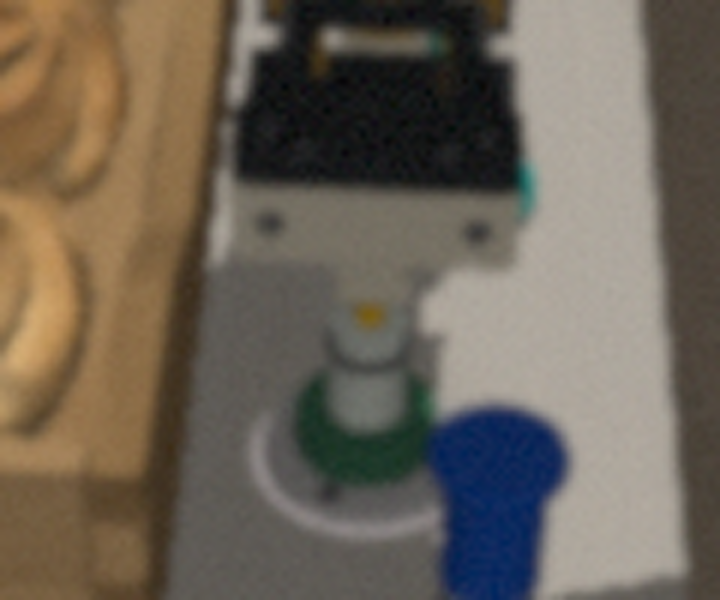

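The yellow band shows at (370,315) with no red, the force is 14.5 N and the rise is 30 mm. Holding here.

>>> play_rows:
  plan:
    - [0,0,0,0,0,0]
    - [0,0,0,0,0,0]
    - [0,0,0,0,0,0]
    - [0,0,0,0,0,0]
    - [0,0,0,0,0,0]
    - [0,0,0,0,0,0]
    - [0,0,0,0,0,0]
    - [0,0,0,0,0,0]
    - [0,0,0,0,0,0]
    - [0,0,0,0,0,0]
    - [0,0,0,0,0,0]
    - [0,0,0,0,0,0]

```text
clock: 9.23
tool_pos: [0.4662, -0.1011, 0.1101]
orientation: [180.0, -0.0, -180.0]
force: [3.7, 3.3, -14.8]
opening: 0.0307
gripper_force: 30.2
```

>>> play_rows:
  plan:
    - [0,0,0,0,0,0]
    - [0,0,0,0,0,0]
    - [0,0,0,0,0,0]
    - [0,0,0,0,0,0]
    - [0,0,0,0,0,0]
    - [0,0,0,0,0,0]
    - [0,0,0,0,0,0]
    - [0,0,0,0,0,0]
    - [0,0,0,0,0,0]
    - [0,0,0,0,0,0]
    - [0,0,0,0,0,0]

```text
clock: 10.15
tool_pos: [0.4662, -0.1011, 0.1102]
orientation: [180.0, -0.0, -180.0]
force: [4.2, 3.5, -14.2]
opening: 0.0307
gripper_force: 30.2
```

>>> play_rows:
  plan:
    - [0,0,0.2,0,0,0]
    - [0,0,0.2,0,0,0]
    - [0,0,0.2,0,0,0]
    - [0,0,0.2,0,0,0]
    - [0,0,0.2,0,0,0]
    - [0,0,0.2,0,0,0]
    - [0,0,0.2,0,0,0]
    - [0,0,0.2,0,0,0]
    - [0,0,0.2,0,0,0]
    - [0,0,0.2,0,0,0]
    - [0,0,0.2,0,0,0]
    - [0,0,0.2,0,0,0]
    - [0,0,0.2,0,0,0]
    - [0,0,0.2,0,0,0]
    - [0,0,0.15,0,0,0]
    - [0,0,0,0,0,0]
    - [0,0,0,0,0,0]

```text
clock: 11.57
tool_pos: [0.4664, -0.1012, 0.0815]
orientation: [-180.0, -0.0, -180.0]
force: [-1.5, 5.7, -2.5]
opening: 0.0309
gripper_force: 29.2
```

>>> play_rows:
  plan:
    - [0,0,0.05,0,0,0]
    - [0,0,0.05,0,0,0]
    - [0,0,0.03,0,0,0]
    - [0,0,0,0,0,0]
    - [0,0,0,0,0,0]

```text
clock: 11.98
tool_pos: [0.4664, -0.1012, 0.0803]
orientation: [-180.0, 0.0, -179.9]
force: [-1.6, 6.5, -3.4]
opening: 0.0308
gripper_force: 29.2
```

>>> play_rows:
  plan:
    - [0,0,0.05,0,0,0]
    - [0,0,0.03,0,0,0]
    - [0,0,0,0,0,0]
    - [0,0,0,0,0,0]

```text
clock: 12.32
tool_pos: [0.4665, -0.1012, 0.0798]
orientation: [-180.0, 0.0, -179.9]
force: [-1.5, 5.2, 0.3]
opening: 0.0311
gripper_force: 29.3
```

The knob is seated and the pull is gone, so I'll release and lift clear.

>>> play_rows:
  plan:
    - [0,0,0,0,0,0]
    - [0,0,0,0,0,0]
    - [0,0,0,0,0,0]
    - [0,0,0,0,0,0]
    - [0,0,0,0,0,0]
    - [0,0,0,0,0,0]
    - [0,0,0,0,0,0]
    - [0,0,0,0,0,0]
    - [0,0,0,0,0,0]
    - [0,0,0,0,0,0]
    - [0,0,0,0,0,0]
  grip: 8.7

```text
clock: 13.23
tool_pos: [0.4664, -0.1012, 0.0789]
orientation: [-180.0, -0.0, -180.0]
force: [0.1, -0.2, -0.5]
opening: 0.0867
gripper_force: 0.0
```

>>> play_rows:
  plan:
    - [0,0,-0.6,0,0,0]
    - [0,0,-1,0,0,0]
    - [0,0,-1,0,0,0]
    - [0,0,-1,0,0,0]
    - [0,0,-1,0,0,0]
    - [0,0,-1,0,0,0]
    - [0,0,-1,0,0,0]
    - [0,0,-1,0,0,0]
    - [0,0,-1,0,0,0]
    - [0,0,-1,0,0,0]
    - [0,0,-1,0,0,0]
    - [0,0,-1,0,0,0]
    - [0,0,-1,0,0,0]
    - [0,0,-0.5,0,0,0]
    - [0,0,0,0,0,0]
    - [0,0,0,0,0,0]

```text
clock: 14.57
tool_pos: [0.4664, -0.1012, 0.21]
orientation: [180.0, 0.0, -180.0]
force: [-0.2, 0.4, -0.0]
opening: 0.087
gripper_force: 0.0
```

```bash
python3 - <<'E'
from plant import *
import cv2
s=snapshot("side")["frame"][150:450,240:440,::-1]
cv2.imwrite("pics/side5.png",cv2.resize(s,None,fx=2,fy=2,interpolation=2))
o=get_obs();print(o["clock"],o["force"],o["opening"],o["tool_pos"])
E
```

```text
14.6167 [-0.17764707  0.85048701 -0.38421566] 0.08690967402571231 [ 0.46615387 -0.10121936  0.20959623]
```

View pics/side5.png

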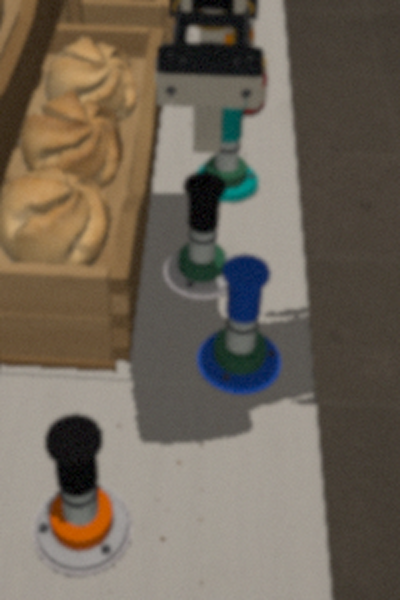

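The green-collared knob at (204,200) is fully down, the orange one at (78,480) is untouched, and the gripper is clear.

```bash
python3 -c "
from plant import *
print(close_job())"
```

```text
the job is handed in; nothing more can be done
None
```

The green-collared gauge was pulled 30 mm (about 14 N, yellow showing and no red), held about 2 s, eased fully down and released; the orange mount and the jar were not touched, and the job is handed in.

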